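# Slide the tumblers into the display rack

## Robot

A 6-joint arm with a two-finger parallel gripper is mounted at the origin on the work surface. World frame = base frame: x ahead of the robot, y to its left, z up, the work surface at z = 0. Lengths are in m, angles in rad, forces in N, time in s.
With the tool pointing down it reaches from about 0.35 to 0.775 m from the base axis. Payload 7.3 kg.
Tool frame: the origin (TCP) lies on the centre line of the jaws, within the pads' length; the fingertips stand 11 mm ahead of it and the grasp point (between the pads) lies 8 mm behind it; z points along the fingers, y is the direction in which the jaws open and shut (so a half turn about z gives the same grasp; the last joint's range is limited). The gripper opens to 92 mm and grips with 3 to 60 N. Pads are 19 mm wide; open, the fingers measure 130 mm over their backs; the gripper's body (75 mm by 190 mm) begins 47 mm behind the grasp point.
Start: joints at [1.084, 0.342, 1.524, -0, 1.275, -0.146], TCP at [0.175, 0.495, 0.238] pointing down, gripper open.
Joint ranges: [-2.53, 2.53], [-0.77, 2.02], [0.04, 2.7], [-1, 4.14], [0.28, 2.66], [-3.11, 3.11]. Speed limits (rad/s): [2.57, 2.57, 3.14, 3.14, 3.14, 3.14].

## Interface

Orientations are given as [roll, pitch, yaw] about the fixed x, y, z axes, in that order (R = Rz(yaw) Ry(pitch) Rx(roll)).
In Python, from cell import robot gives the robot as it stands.
- The arm moves only by the tool jog_arm, never from a script. Its argument "deltas" is one flat list of numbers, 6 for each row, row after row: the shift along the world's x, y, z in units of 0.1 m (1.0 is 0.1 m), then the turn, a rotation vector about the world's x, y, z in units of 90 degrees (1.0 is 90 degrees). A call has 1 to 5 rows; each row is the pose to reach, as a shift and turn from the pose commanded when the call began; what a row does not reach only later rows make up. A row lasts 1/12 s, in which the tool goes at most 41.7 mm and 7.16 degrees, less where a joint would pass 70% of its speed; a pose out of reach is approached as far as the arm can. A call with a number of a shift or a turn outside -1 to 1 is refused whole. A call with a gripper value outside its range is refused whole. "claw" is the opening, from 0 (shut) to 1 (fully open), set as the call begins (left out, the last holds). The fingers move at their own pace and stop on an object; "newtons" is the grip in N (left out, the last holds). Time passes only in rows, so rows that repeat a pose let the fingers close. It gives the time, the measured TCP pose, the force and the opening at its end, in the units of the state.
- robot.observe(): the state, without advancing time (a new reading comes with each control period).
- robot.read_camera(name): name is "scene" or "top" or "wrist"; returns the picture (420x560x3 uint8, red, green, blue); there is no depth.
- robot.camera_params(name): a dict with "fx", "fy", "cx", "cy" (pixels), "R" (3x3) and "t" (3): a world point X has camera coordinates R X + t. Camera axes: x right, y down, z forward; pixel columns grow to the right and rows downward; lengths in m; the calibration is good to about 2 mm. A picture is of the moment at which its call begins: read the wrist's pose just before it. camera_params takes no time and is no camera call; for the wrist camera it gives the pose at the moment of the call.
- robot.hand_in(): hands the job in, once; it reports no verdict.
The state is a dict: "time": time; "qpos": joint angles; "qvel": joint speeds; "joint_efforts": joint torques, N m; "tool_pos": TCP position; "tool_rot": TCP orientation; "contact_force": force on the tool from outside, world axes, zero at the start; "torque": the same for the moment, N m; "opening": finger opening in m.
Only numpy, scipy, OpenCV 4.12 (cv2) and the standard library are available. Lean on these libraries where they do the work, as an engineer would, in place of code of your own. Each camera call takes 0.05 s, during which the arm holds its last target. There are 200 camera calls.

## Task

Two tumblers still stand out on the sideboard in front of the divided display rack. With the glass flap still open, slide each of them over the wood, without gripping or lifting it, through the open front into its own empty bay (marked by a red felt disc), upright and fully inside. Then close the glass flap completely; push the tumblers gently, and leave the two tumblers already in the rack and the other things on the sideboard where they are.

Things in the scene. Friction and masses are not known exactly. Their poses are not given: they have to be found in the camera images.
- rack: Fixed dark-wood rack, four bays in a row along its y, no floor, open above and to the front (-x). Origin: on the sideboard, middle of the bays; z up. Bays 86 mm wide, 90 mm deep (x -45 to 45 mm), centred at y -138, -46, 46, 138 mm; 6 mm walls, 55 mm high, between them and at the ends (x -45 to 51 mm). Back wall x 45 to 51 mm, 78 mm high.
- flap (a joint): Glass flap over the rack, hinged along its upper back edge: 0 rad closed, level over the bays; 1.57 upright. Stiff hinge, stays where left. Panel 5 mm thick, 374 mm wide, reaching 110 mm from the hinge, brass strip on the free edge; closed, its upper face is 5 mm above the hinge line.
- flap_hinge (a point): Middle of the flap's hinge line, which runs along the rack's y axis, 78 mm above the sideboard, at x = +52 mm of the rack.
- flap_edge (a point): Middle of the flap's free (brass) edge, 110 mm from the hinge; moves with the flap.
- tumbler_a: Crystal-look clear plastic tumbler, straight round wall, outside diameter 66 mm, 66 mm high, wall 3 mm, open at the top, about 120 g. Origin: centre of its underside; z is up. One of the two to be put away.
- tumbler_b: Crystal-look clear plastic tumbler, straight round wall, outside diameter 66 mm, 66 mm high, wall 3 mm, open at the top, about 120 g. Origin: centre of its underside; z is up. One of the two to be put away.
- stored_1: Crystal-look clear plastic tumbler, straight round wall, outside diameter 66 mm, 66 mm high, wall 3 mm, open at the top, about 120 g. Origin: centre of its underside; z is up. Already stands in a bay; leave it.
- stored_2: Crystal-look clear plastic tumbler, straight round wall, outside diameter 66 mm, 66 mm high, wall 3 mm, open at the top, about 120 g. Origin: centre of its underside; z is up. Already stands in a bay; leave it.
- pad_1: Thin flat red felt disc, 56 mm across, under 1 mm thick, marking the middle of one of the two empty bays of the rack; does not hinder sliding. Origin at its centre.
- pad_2: Thin flat red felt disc, 56 mm across, under 1 mm thick, marking the middle of one of the two empty bays of the rack; does not hinder sliding. Origin at its centre.
- tray: Empty stainless tray 200 x 260 mm, 22 mm high, bystander on the left. Origin: centre of underside.
- tin: Closed blue tin with lever clasp, 114 x 164 mm, 78 mm high, bystander on the right. Origin: centre of underside.
- mould: Orange silicone mould with six hollows, 120 x 160 mm, 30 mm high, bystander on the left. Origin: centre of underside.
- tongs: Steel tongs lying along their x axis, about 220 mm long, 60 mm wide, 12 mm high, bystander on the right. Origin: centre of underside.
Things that resemble listed ones, but are neither listed nor needed, are in the scene too. Leave any pink or turquoise look-alike of the tumbler_b alone.

How it is judged:
On the way:
1. both tumblers stand upright and fully inside their own marked bays while the flap is still open (((horizontal distance between tumbler_a and pad_1 below 0.022 m and x of each of tumbler_a, tumbler_b in the frame of rack above -0.014 m and angle between each of tumbler_a, tumbler_b's own z axis and vertical below 0.1 rad and height (world z) of each of tumbler_a, tumbler_b below 0.006 m and linear speed of each of tumbler_a, tumbler_b below 0.02 m/s and horizontal distance between tumbler_b and pad_2 below 0.022 m) or (horizontal distance between tumbler_a and pad_2 below 0.022 m and x of each of tumbler_a, tumbler_b in the frame of rack above -0.014 m and angle between each of tumbler_a, tumbler_b's own z axis and vertical below 0.1 rad and height (world z) of each of tumbler_a, tumbler_b below 0.006 m and linear speed of each of tumbler_a, tumbler_b below 0.02 m/s and horizontal distance between tumbler_b and pad_1 below 0.022 m)) and value of joint flap above 1 rad), for 0.2 s.
At the end, for the whole second after the job is handed in: Tumblers A and B are at rest upright (tilt under 0.1 rad) on the wood, one per marked bay, centre at most 14 mm in front of the bay's middle and within 22 mm of the disc's centre; flap closed (under 0.06 rad); stored tumblers upright, within 15 mm of their starts (((horizontal distance between tumbler_a and pad_1 below 0.022 m and x of each of tumbler_a, tumbler_b in the frame of rack above -0.014 m and angle between each of tumbler_a, tumbler_b's own z axis and vertical below 0.1 rad and height (world z) of each of tumbler_a, tumbler_b below 0.006 m and linear speed of each of tumbler_a, tumbler_b below 0.02 m/s and horizontal distance between tumbler_b and pad_2 below 0.022 m) or (horizontal distance between tumbler_a and pad_2 below 0.022 m and x of each of tumbler_a, tumbler_b in the frame of rack above -0.014 m and angle between each of tumbler_a, tumbler_b's own z axis and vertical below 0.1 rad and height (world z) of each of tumbler_a, tumbler_b below 0.006 m and linear speed of each of tumbler_a, tumbler_b below 0.02 m/s and horizontal distance between tumbler_b and pad_1 below 0.022 m)) and value of joint flap below 0.06 rad and distance of each of stored_1, stored_2 from where it was at the start of the episode below 0.015 m and angle between each of stored_1, stored_2's own z axis and vertical below 0.1 rad); the robot touches nothing.
It fails at once if a tumbler to be put away is gripped or pushed hard (more than 12 N from the fingers or arm) (contact force between any of the fingers, the arm and tumbler_a above 12 N or contact force between any of the fingers, the arm and tumbler_b above 12 N).
It fails at once if a tumbler to be put away is lifted (over 12 mm) or tipped (over 0.35 rad) (height (world z) of any of tumbler_a, tumbler_b above 0.012 m or angle between any of tumbler_a, tumbler_b's own z axis and vertical above 0.35 rad).
It fails at once if a stored tumbler is moved by more than 20 mm (distance of any of stored_1, stored_2 from where it was at the start of the episode above 0.02 m).
It fails at once if the tray, tin, mould or tongs are moved by more than 25 mm (distance of any of tray, tin, mould, tongs from where it was at the start of the episode above 0.025 m).
It also fails if it takes over 72 s, if anything falls off the work surface, if the arm or the gripper's body presses on something with over 40 N, if the wrist force passes 120 N, or if a joint passes its speed limit or range.

## Working session

There is one attempt and no reset: what is moved stays moved. The work goes in short steps, Python scripts to look and compute and a tool call to move; the robot and the scene stay as the last step left them, time stands still between calls to the robot, and variables do not carry over. Pictures are saved under pics/ and viewed, about 8 in all and at most 12, crops included, and the job is handed in when it is done.

Besides the shell and the picture viewer there is one more tool, called as a command line: name --argument value ..., lists and objects as JSON in quotes. jog_arm: Moves the arm, as the interface text tells. Its arguments: {"type":"object","properties":{"deltas":{"type":"array","items":{"type":"number"}},"claw":{"type":"number"},"newtons":{"type":"number"}},"required":["deltas"]}

```bash
mkdir -p pics
cat > h.py <<'E'
from cell import robot
import numpy as np, cv2
def shot(n,f):
    p=robot.camera_params(n); im=robot.read_camera(n); cv2.imwrite('pics/'+f,im[:,:,::-1]); return im,p
def proj(p,X):
    c=np.array(p['R'])@np.array(X,float)+np.array(p['t']); return p['fx']*c[0]/c[2]+p['cx'],p['fy']*c[1]/c[2]+p['cy']
def ray(p,u,v):
    R=np.array(p['R']); d=R.T@np.array([(u-p['cx'])/p['fx'],(v-p['cy'])/p['fy'],1]); return -R.T@np.array(p['t']),d
def at(p,u,v,z):
    o,d=ray(p,u,v); return o+d*(z-o[2])/d[2]
E
python3 - <<'E'
from h import *
for n in('scene','top'):
    im,p=shot(n,n+'1.png'); print(n,{k:np.round(v,3).tolist() for k,v in p.items()})
print(robot.observe())
E
```

```text
scene {'fx': 417.882, 'fy': 417.882, 'cx': 281.906, 'cy': 203.09, 'R': [[0.96, -0.281, 0.009], [-0.231, -0.806, -0.546], [0.161, 0.521, -0.838]], 't': [-0.494, 0.167, 1.149]}
top {'fx': 391.62, 'fy': 391.62, 'cx': 278.456, 'cy': 209.974, 'R': [[-0.058, -0.998, -0.001], [-0.976, 0.057, -0.212], [0.212, -0.011, -0.977]], 't': [0.025, 0.525, 0.982]}
{'time': 0.1, 'qpos': array([ 1.08399956e+00,  3.42618832e-01,  1.52491826e+00,  4.96433646e-07,
        1.27539403e+00, -1.46002322e-01]), 'qvel': array([ 0.0017778 ,  0.00046203, -0.0014359 , -0.00022681, -0.00035562,
        0.00067076]), 'joint_efforts': array([ 2.01445509e-03, -4.32003772e+01, -2.44695479e+01,  7.17816199e-02,
        5.27645065e-02, -6.26676047e-05]), 'tool_pos': array([0.17529051, 0.49450531, 0.23713333]), 'tool_rot': array([-3.14026849e+00, -1.95196365e-04,  2.80079793e+00]), 'contact_force': array([-0.17745751,  0.52909526, -0.33605164]), 'torque': array([-0.02651373, -0.007332  ,  0.065759  ]), 'opening': 0.09165684863172381}
```

View pics/scene1.png

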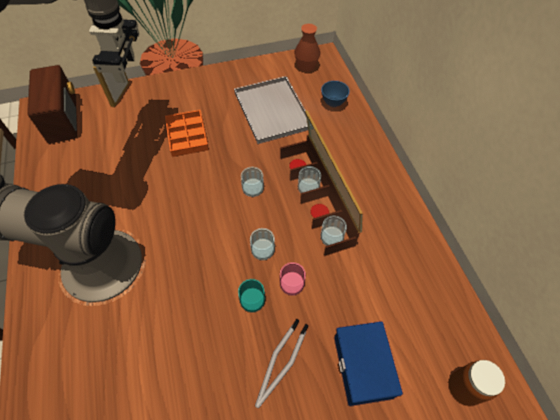

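View pics/top1.png

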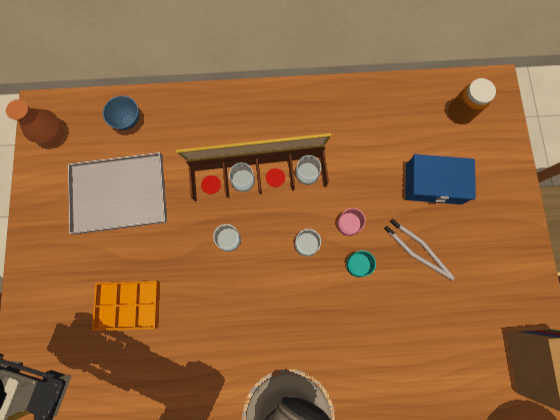

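The top view shows clear tumblers at (227,238) and (307,242), pink (351,222) and turquoise (361,264) look-alikes, stored tumblers (242,177) and (308,169), and red pads (211,185) and (275,178). The scene view matches this: clear tumblers at (252,181) and (262,243). I choose the two clear ones standing in front of the rack. Next is a close crop to check them and get rim and pad pixels.

Run:
```python
from h import *
t=cv2.imread('pics/top1.png'); s=cv2.imread('pics/scene1.png')
a=cv2.resize(t[125:285,170:390],None,fx=3.6,fy=3.6,interpolation=cv2.INTER_CUBIC)
cv2.imwrite('pics/c1.png',a)
b=cv2.resize(s[100:280,220:380],None,fx=3.3,fy=3.3,interpolation=cv2.INTER_CUBIC)
cv2.imwrite('pics/c2.png',b)
for n,im in(('top',t),('scene',s)):
    p=robot.camera_params(n)
    m=((im[:,:,2]>150)&(im[:,:,1]<40)&(im[:,:,0]<50)).astype('uint8')
    k,_,st,c=cv2.connectedComponentsWithStats(m)
    for i in range(1,k):
        if st[i,4]>30: print(n,c[i].round(1),st[i],at(p,*c[i],0.001).round(3))
```

```text
top [274.9 177.3] [266 169  19  18 263] [ 0.633 -0.001  0.001]
top [210.5 184.4] [201 176  20  18 267] [0.623 0.182 0.001]
scene [296.6 163.4] [290 160  16   9  94] [0.62  0.188 0.001]
scene [316.3 210.9] [311 205  15  12  86] [ 0.622 -0.     0.001]
```

View pics/c1.png

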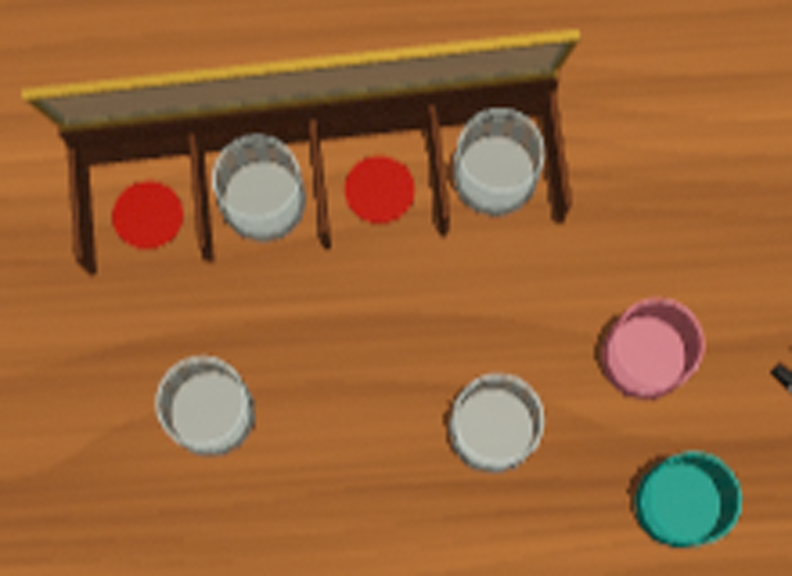

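View pics/c2.png

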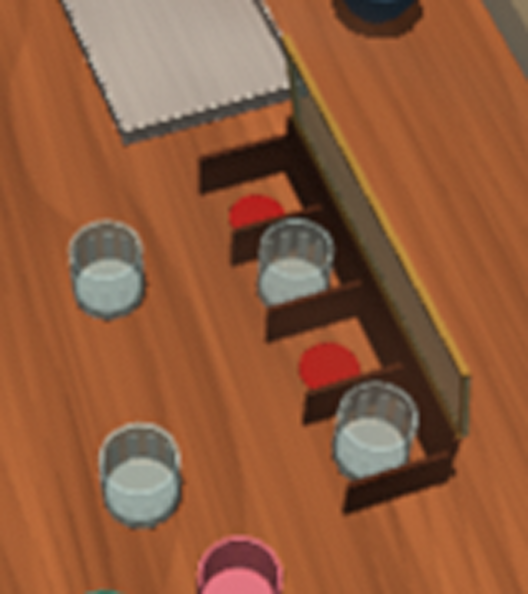

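Clear tumblers are confirmed: c1 shows rims near (203,403) and (496,420), with pink and turquoise set apart. The flap's brass edge runs from (25,95) to (578,35). Now I solve positions from the two views.

Run:
```python
from h import *
from scipy.optimize import least_squares
T=robot.camera_params('top');S=robot.camera_params('scene')
ct=lambda u,v:(170+u/3.6-.36,125+v/3.6-.36); cs=lambda u,v:(220+u/3.3-.35,100+v/3.3-.35)
def tri(a,b):
    o1,d1=ray(T,*a);o2,d2=ray(S,*b); A=np.stack([d1,-d2],1); k=np.linalg.lstsq(A,o2-o1,rcond=None)[0]
    p,q=o1+k[0]*d1,o2+k[1]*d2; return ((p+q)/2).round(4),np.linalg.norm(p-q).round(4)
for n,r,f,sr,sf in(('L',(203,397),(211,408),(107,250),(108,289)),('R',(497,418),(493,428),(140,460),(141,498))):
    print(n,'rim tri',tri(ct(*r),cs(*sr)),'floor tri',tri(ct(*f),cs(*sf)))
    print('  top rim@.066',at(T,*ct(*r),.066).round(3),'floor@.004',at(T,*ct(*f),.004).round(3))
    print('  scene rim',at(S,*cs(*sr),.066).round(3),'floor',at(S,*cs(*sf),.004).round(3))
yaw=np.arctan2(.0101,.1835)
print('edge tri',tri(ct(25,95),cs(287,40)),tri(ct(578,35),cs(468,375)))
# rack fit: pads(top), brass edge
def W(q,x,y,z): c,s=np.cos(q[2]),np.sin(q[2]); return [q[0]+c*x-s*y,q[1]+s*x+c*y,z]
def res(q):
    r=[]
    for y,uv in((-46,(274.9,177.3)),(138,(210.5,184.4))): r+=list(np.subtract(proj(T,W(q,0,y/1e3,.001)),uv)*3)
    for y,a,b in((.187,(25,95),(287,40)),(-.187,(578,35),(468,375))):
        X=W(q,.052+.11*np.cos(np.pi-q[3])*-1*-1*-1 if 0 else .052-.11*np.cos(q[3]),y,.078+.11*np.sin(q[3]))
        r+=list(np.subtract(proj(T,X),ct(*a)))+list(np.subtract(proj(S,X),cs(*b)))
    return r
f=least_squares(res,[.62,.05,.05,1.57]);q=f.x;print('rack',q.round(4),np.round(f.fun,1))
for y in(-.046,.138):print('pad',np.round(W(q,0,y,0),4))
```

```text
L rim tri (array([0.4636, 0.1343, 0.0639]), np.float64(0.0037)) floor tri (array([0.4632, 0.1364, 0.0014]), np.float64(0.0066))
  top rim@.066 [0.465 0.134 0.066] floor@.004 [0.466 0.136 0.004]
  scene rim [0.461 0.132 0.066] floor [0.46  0.134 0.004]
R rim tri (array([ 0.4375, -0.0767,  0.0572]), np.float64(0.0026)) floor tri (array([ 0.4372, -0.0784, -0.0076]), np.float64(0.0052))
  top rim@.066 [ 0.438 -0.076  0.066] floor@.004 [ 0.438 -0.077  0.004]
  scene rim [ 0.435 -0.082  0.066] floor [ 0.433 -0.084  0.004]
edge tri (array([0.6585, 0.2334, 0.1763]), np.float64(0.0016)) (array([ 0.6779, -0.1403,  0.181 ]), np.float64(0.0011))
rack [0.6305 0.044  0.055  1.4147] [ 0.5 -0.   0.4 -0.2 -0.7  0.1 -0.6 -2.3  0.6  0.2 -0.2 -0.9]
pad [ 0.633  -0.0019  0.    ]
pad [0.6229 0.1818 0.    ]
```

jog_arm --deltas '[0.2,-0.33,0,0,0,0.048,0.4,-0.66,0,0,0,0.096,0.595,-0.98,0,0,0,0.144]' --claw 0.33

```text
time: 0.35
tool_pos: [0.2349, 0.3955, 0.2371]
tool_rot: [-3.141, -0.001, 3.033]
contact_force: [1.3, 0.2, -0.6]
opening: 0.0767
```

jog_arm --deltas '[0.2,-0.33,0,0,0,0.048,0.4,-0.66,0,0,0,0.096,0.595,-0.98,0,0,0,0.144]'

```text
time: 0.6
tool_pos: [0.2947, 0.2971, 0.2375]
tool_rot: [-3.141, -0.0, -3.026]
contact_force: [0.7, -0.4, 0.7]
opening: 0.0565
```

jog_arm --deltas '[0.2,-0.33,0,0,0,0.048,0.4,-0.66,0,0,0,0.096,0.595,-0.98,0,0,0,0.144]'

```text
time: 0.85
tool_pos: [0.3543, 0.199, 0.2377]
tool_rot: [3.142, -0.0, -2.8]
contact_force: [0.8, 0.5, -0.3]
opening: 0.0364
```

jog_arm --deltas '[0.2,-0.33,0,0,0,0.048,0.4,-0.66,0,0,0,0.096,0.595,-0.98,0,0,0,0.144,0.595,-0.98,0,0,0,0.144]'

```text
time: 1.18
tool_pos: [0.4164, 0.098, 0.2376]
tool_rot: [-3.139, 0.0, -2.578]
contact_force: [0.1, 0.6, 0.2]
opening: 0.0303
```

Run:
```python
from h import *
im,p=shot('wrist','w1.png'); im=im[:,:,::-1].copy()
a=np.linspace(0,2*np.pi,60)
for c in((.463,.134),):
  for z,col in((.066,(255,255,0)),(0,(0,255,0))):
    pts=np.array([proj(p,(c[0]+.033*np.cos(t),c[1]+.033*np.sin(t),z)) for t in a]); cv2.polylines(im,[np.int32(pts*8)],True,col,1,cv2.LINE_AA,3)
cv2.imwrite('pics/w1o.png',im); print(np.round(p['t'],3),(-np.array(p['R']).T@p['t']).round(3))
```

```text
[ 0.141 -0.422  0.282] [0.357 0.059 0.384]
```

View pics/w1o.png

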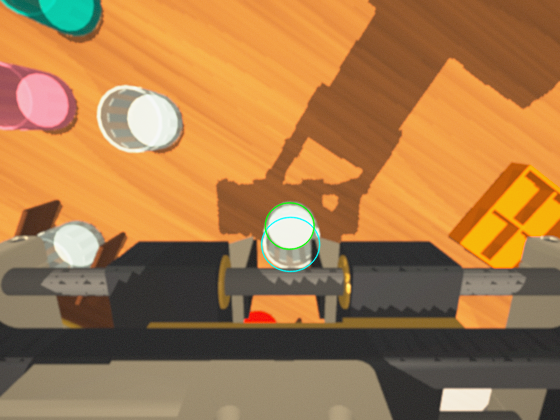

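The overlay fits the left tumbler in the wrist view at (290,225), so (0.463, 0.134) holds. I'll descend behind it and compute the push tables.

Run:
```python
from h import *
def tab(P0,P1,P2,D=.0389,n=20):
    P0,P1,P2=map(np.array,(P0,P1,P2)); 
    tt=np.linspace(0,1,400); B=lambda t:(1-t)**2*P0+2*t*(1-t)*P1+t*t*P2
    c=np.array([B(t) for t in tt]); s=np.r_[0,np.cumsum(np.linalg.norm(np.diff(c,axis=0),axis=1))]
    for L in np.linspace(0,s[-1],n+1):
        t=np.interp(L,s,tt); d=(1-t)*(P1-P0)+t*(P2-P1); h=np.arctan2(d[1],d[0]); 
        X=B(t)-D*np.array([np.cos(h),np.sin(h)]); print(f'{L:.3f} c {B(t).round(4)} tool {X.round(4)} h {h:.3f}')
print('L');tab((.463,.134),(.530,.1765),(.6229,.1818))
print('R');tab((.437,-.078),(.55,-.0066),(.633,-.0019))
```

```text
L
0.000 c [0.463 0.134] tool [0.4302 0.1132] h 0.565
0.008 c [0.4702 0.1384] tool [0.4367 0.1186] h 0.535
0.017 c [0.4775 0.1426] tool [0.4435 0.1238] h 0.505
0.025 c [0.485  0.1466] tool [0.4504 0.1288] h 0.475
0.034 c [0.4925 0.1503] tool [0.4574 0.1336] h 0.446
0.042 c [0.5002 0.1538] tool [0.4646 0.1381] h 0.417
0.051 c [0.5079 0.1571] tool [0.4719 0.1424] h 0.388
0.059 c [0.5158 0.1602] tool [0.4794 0.1465] h 0.360
0.067 c [0.5237 0.1631] tool [0.487  0.1504] h 0.333
0.076 c [0.5317 0.1657] tool [0.4946 0.154 ] h 0.306
0.084 c [0.5398 0.1682] tool [0.5024 0.1574] h 0.280
0.093 c [0.548  0.1704] tool [0.5103 0.1606] h 0.254
0.101 c [0.5561 0.1724] tool [0.5183 0.1636] h 0.230
0.110 c [0.5644 0.1742] tool [0.5263 0.1663] h 0.205
0.118 c [0.5727 0.1759] tool [0.5344 0.1688] h 0.182
0.127 c [0.581  0.1773] tool [0.5426 0.1711] h 0.160
0.135 c [0.5893 0.1786] tool [0.5508 0.1732] h 0.138
0.143 c [0.5977 0.1796] tool [0.5591 0.1751] h 0.116
0.152 c [0.6061 0.1805] tool [0.5674 0.1768] h 0.096
0.160 c [0.6145 0.1812] tool [0.5757 0.1783] h 0.076
0.169 c [0.6229 0.1818] tool [0.5841 0.1
[... 509 characters left out ...]
-0.0534] h 0.441
0.096 c [ 0.5209 -0.0323] tool [ 0.4854 -0.0482] h 0.421
0.106 c [ 0.5306 -0.0281] tool [ 0.4948 -0.0432] h 0.399
0.117 c [ 0.5404 -0.0241] tool [ 0.5043 -0.0383] h 0.375
0.127 c [ 0.5504 -0.0203] tool [ 0.5138 -0.0337] h 0.350
0.138 c [ 0.5604 -0.0168] tool [ 0.5235 -0.0291] h 0.323
0.149 c [ 0.5705 -0.0136] tool [ 0.5333 -0.0248] h 0.294
0.159 c [ 0.5807 -0.0107] tool [ 0.5431 -0.0207] h 0.262
0.170 c [ 0.591  -0.0081] tool [ 0.5531 -0.0168] h 0.227
0.181 c [ 0.6014 -0.0059] tool [ 0.5632 -0.0132] h 0.190
0.191 c [ 0.6119 -0.0041] tool [ 0.5734 -0.0099] h 0.149
0.202 c [ 0.6224 -0.0028] tool [ 0.5837 -0.0068] h 0.105
0.212 c [ 0.633  -0.0019] tool [ 0.5942 -0.0041] h 0.057
```

jog_arm --deltas '[-0.03,0.04,-0.33,0,0,0,-0.03,0.04,-0.66,0,0,0,-0.03,0.04,-1.0,0,0,0]'

```text
time: 1.48
tool_pos: [0.41, 0.1078, 0.137]
tool_rot: [-3.141, 0.002, -2.578]
contact_force: [1.3, 0.7, -0.6]
opening: 0.0302
```

jog_arm --deltas '[0,0,-0.3,0,0,0,0,0,-0.6,0,0,0,0,0,-0.85,0,0,0,0,0,-1.0,0,0,0,0,0,-1.0,0,0,0]'

```text
time: 1.9
tool_pos: [0.4076, 0.1076, 0.0351]
tool_rot: [3.138, -0.006, -2.578]
contact_force: [-1.6, -0.4, 0.8]
opening: 0.0301
```

jog_arm --deltas '[0.03,-0.04,-0.05,0,0,0,0.03,-0.04,-0.05,0,0,0,0.03,-0.04,-0.05,0,0,0]'

```text
time: 2.15
tool_pos: [0.4142, 0.103, 0.0336]
tool_rot: [-3.141, 0.002, -2.578]
contact_force: [0.4, -0.8, 0.4]
opening: 0.0303
```

jog_arm --deltas '[0.08,0.05,0,0,0,0,0.16,0.1,0,0,0,0,0.235,0.16,0,0,0,-0.019,0.3,0.213,0,0,0,-0.038,0.37,0.263,0,0,0,-0.057]'

```text
time: 2.57
tool_pos: [0.4517, 0.1299, 0.0334]
tool_rot: [-3.141, 0.001, -2.669]
contact_force: [-0.5, -1.3, 1.9]
opening: 0.0304
```

jog_arm --deltas '[0.07,0.048,0,0,0,-0.018,0.142,0.093,0,0,0,-0.037,0.215,0.136,0,0,0,-0.055,0.29,0.177,0,0,0,-0.073,0.366,0.216,0,0,0,-0.09]'

```text
time: 2.98
tool_pos: [0.4881, 0.1516, 0.0334]
tool_rot: [-3.142, 0.001, -2.81]
contact_force: [-2.1, -0.3, 1.2]
opening: 0.0304
```

Run:
```python
from h import *
im,p=shot('scene','s2.png'); a=cv2.resize(im[80:260,180:360,::-1],None,fx=3.3,fy=3.3,interpolation=cv2.INTER_CUBIC); cv2.imwrite('pics/s2c.png',a)
```

```text
(no output)
```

View pics/s2c.png

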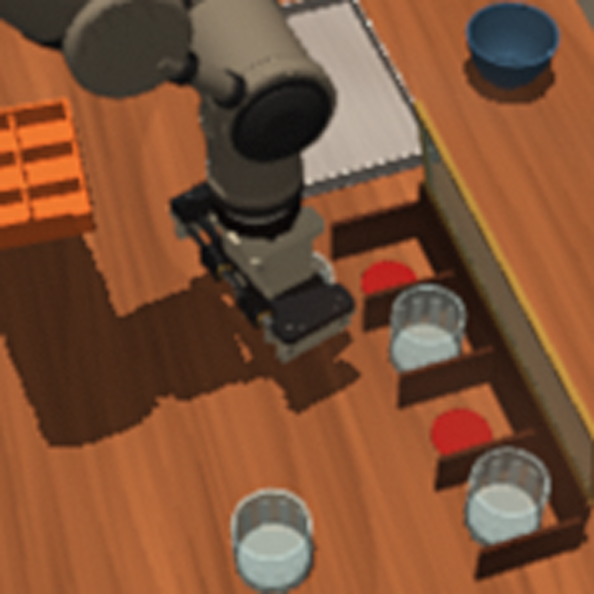

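Only a bit of the tumbler's right rim shows at about (320,268), just ahead of the fingers, as expected. I continue.

jog_arm --deltas '[0.076,0.036,0,0,0,-0.017,0.154,0.07,0,0,0,-0.034,0.233,0.102,0,0,0,-0.05,0.313,0.132,0,0,0,-0.066,0.393,0.159,0,0,0,-0.081]'

```text
time: 3.45
tool_pos: [0.5271, 0.1673, 0.0332]
tool_rot: [3.141, 0.001, -2.936]
contact_force: [-1.0, -0.3, -0.7]
opening: 0.0303
```

Run:
```python
from h import *
im,p=shot('wrist','w2.png'); im=im[:,:,::-1].copy()
a=np.linspace(0,2*np.pi,60)
for z,col in((.066,(255,255,0)),(0,(0,255,0))):
    pts=np.array([proj(p,(.5644+.033*np.cos(t),.1742+.033*np.sin(t),z)) for t in a]); cv2.polylines(im,[np.int32(pts*8)],True,col,1,cv2.LINE_AA,3)
cv2.imwrite('pics/w2o.png',im)
```

```text
(no output)
```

View pics/w2o.png

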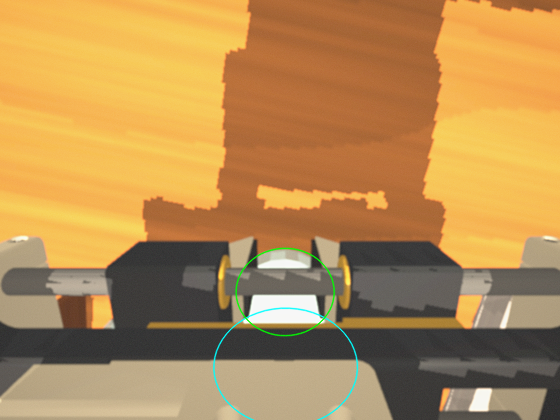

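The wrist view shows the tumbler centred between the fingers (x 250-330), matching the overlay. I continue into the bay.

jog_arm --deltas '[0.081,0.025,0,0,0,-0.015,0.163,0.048,0,0,0,-0.029,0.245,0.069,0,0,0,-0.043,0.328,0.088,0,0,0,-0.057,0.411,0.105,0,0,0,-0.07]'

```text
time: 3.92
tool_pos: [0.5678, 0.1775, 0.033]
tool_rot: [3.141, 0.0, -3.046]
contact_force: [-0.5, -0.2, 1.3]
opening: 0.0303
```

jog_arm --deltas '[0.05,0.01,0,0,0,-0.007,0.1,0.018,0,0,0,-0.014,0.14,0.024,0,0,0,-0.02,0.167,0.028,0,0,0,-0.025,0.167,0.028,0,0,0,-0.025]'

```text
time: 4.33
tool_pos: [0.5846, 0.18, 0.0328]
tool_rot: [3.141, 0.001, -3.085]
contact_force: [-0.1, 0.7, 0.2]
opening: 0.0304
```

jog_arm --deltas '[-0.15,-0.01,0,0,0,0,-0.4,-0.02,0,0,0,0,-0.65,-0.04,0,0,0,0,-0.9,-0.05,0.2,0,0,0,-0.9,-0.05,0.5,0,0,0]'

```text
time: 4.75
tool_pos: [0.4866, 0.1741, 0.0799]
tool_rot: [-3.14, -0.013, -3.084]
contact_force: [0.0, -0.1, 0.2]
opening: 0.0307
```

jog_arm --deltas '[0,0,0.3,0,0,0,-0.12,-0.32,0.5,0,0,0.036,-0.24,-0.64,0.5,0,0,0.072,-0.36,-0.95,0.5,0,0,0.108]'

```text
time: 5.08
tool_pos: [0.4584, 0.0792, 0.1343]
tool_rot: [-3.141, 0.004, -2.911]
contact_force: [0.0, -0.1, 0.4]
opening: 0.0303
```

jog_arm --deltas '[-0.12,-0.32,0,0,0,0.036,-0.24,-0.64,0,0,0,0.072,-0.36,-0.95,0,0,0,0.108]'

```text
time: 5.33
tool_pos: [0.4214, -0.0164, 0.133]
tool_rot: [-3.141, 0.001, -2.742]
contact_force: [-0.7, -0.2, -0.4]
opening: 0.0301
```

jog_arm --deltas '[-0.12,-0.32,0,0,0,0.036,-0.24,-0.64,0,0,0,0.072,-0.36,-0.95,0,0,0,0.108,-0.36,-0.95,0,0,0,0.108,-0.36,-0.95,0,0,0,0.108]'

```text
time: 5.75
tool_pos: [0.3857, -0.1115, 0.1329]
tool_rot: [-3.141, 0.0, -2.58]
contact_force: [0.2, -0.0, -0.2]
opening: 0.0302
```

Run:
```python
from h import *
print(robot.observe()['tool_pos'],robot.observe()['tool_rot'])
im,p=shot('wrist','w3.png'); im=im[:,:,::-1].copy()
a=np.linspace(0,2*np.pi,60)
for z,col in((.066,(255,255,0)),(0,(0,255,0))):
    pts=np.array([proj(p,(.437+.033*np.cos(t),-.078+.033*np.sin(t),z)) for t in a]); cv2.polylines(im,[np.int32(pts*8)],True,col,1,cv2.LINE_AA,3)
t,T=shot('top','t3.png'); t=t[:,:,::-1].copy()
for z,col in((.066,(255,255,0)),(0,(0,255,0))):
    pts=np.array([proj(T,(.6229+.033*np.cos(q),.1818+.033*np.sin(q),z)) for q in a]); cv2.polylines(t,[np.int32(pts*8)],True,col,1,cv2.LINE_AA,3)
b=cv2.resize(t[120:270,170:340],None,fx=2.3,fy=2.3)[:345]
out=np.zeros((420,790,3),np.uint8); out[:,:400]=im[:,80:480]; out[:345,400:]=b[:,:390]; cv2.imwrite('pics/w3o.png',out)
```

```text
[ 0.38573072 -0.11146     0.13292766] [-3.14107413e+00  4.10443041e-04 -2.58033427e+00]
```

View pics/w3o.png

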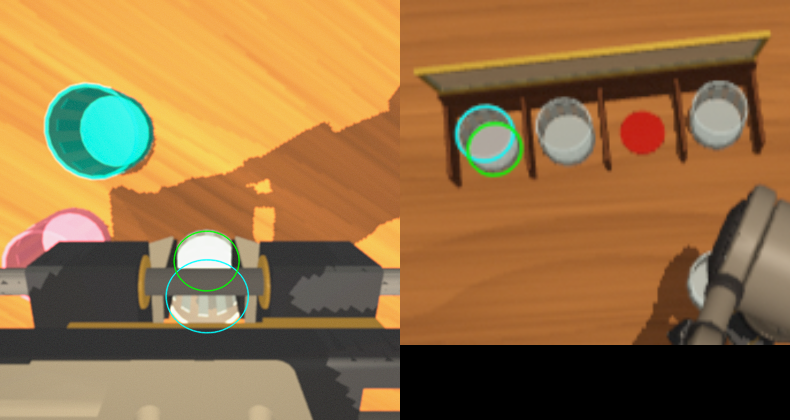

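Left half (wrist): the right tumbler sits centred on the overlay at (207,260). Right half (top): the left tumbler stands in its bay on the predicted circles. I descend and push the second one.

jog_arm --deltas '[0,0,-0.3,0,0,0,0,0,-0.6,0,0,0,0,0,-0.88,0,0,0,0,0,-1.0,0,0,0,0,0,-1.0,0,0,0]'

```text
time: 6.27
tool_pos: [0.3849, -0.108, 0.0305]
tool_rot: [3.137, -0.003, -2.574]
contact_force: [0.1, -1.1, 0.0]
opening: 0.03
```

jog_arm --deltas '[0,0,0,0,0,0]'

```text
time: 6.35
tool_pos: [0.3863, -0.1089, 0.0325]
tool_rot: [3.14, -0.001, -2.574]
contact_force: [-0.0, -0.1, 0.7]
opening: 0.0301
```

jog_arm --deltas '[0.085,0.05,0,0,0,0,0.175,0.105,0,0,0,0,0.264,0.167,0,0,0,-0.008,0.352,0.227,0,0,0,-0.017,0.441,0.285,0,0,0,-0.025]'

```text
time: 6.77
tool_pos: [0.4321, -0.0808, 0.0339]
tool_rot: [-3.14, 0.002, -2.615]
contact_force: [-1.4, -0.5, -0.1]
opening: 0.0302
```

jog_arm --deltas '[0.089,0.058,0,0,0,-0.009,0.179,0.114,0,0,0,-0.019,0.27,0.169,0,0,0,-0.03,0.362,0.224,0,0,0,-0.041,0.454,0.276,0,0,0,-0.053]'

```text
time: 7.18
tool_pos: [0.4774, -0.0529, 0.0339]
tool_rot: [-3.14, 0.002, -2.699]
contact_force: [-0.7, -1.3, -0.7]
opening: 0.0301
```

jog_arm --deltas '[0.094,0.052,0,0,0,-0.013,0.188,0.102,0,0,0,-0.027,0.283,0.151,0,0,0,-0.042,0.378,0.197,0,0,0,-0.058,0.475,0.243,0,0,0,-0.075]'

```text
time: 7.6
tool_pos: [0.5247, -0.0284, 0.034]
tool_rot: [-3.141, 0.002, -2.817]
contact_force: [-0.8, -0.3, -0.1]
opening: 0.0302
```

Run:
```python
from h import *
im,p=shot('wrist','w4.png'); im=im[:,:,::-1].copy()
a=np.linspace(0,2*np.pi,60)
for z,col in((.066,(255,255,0)),(0,(0,255,0))):
    pts=np.array([proj(p,(.5604+.033*np.cos(t),-.0168+.033*np.sin(t),z)) for t in a]); cv2.polylines(im,[np.int32(pts*8)],True,col,1,cv2.LINE_AA,3)
s,_=shot('scene','s4.png')
out=np.zeros((420,790,3),np.uint8); out[:,:360]=im[:,100:460]; out[:420,360:]=cv2.resize(s[110:280,220:394,::-1],(430,420)); cv2.imwrite('pics/w4o.png',out)
```

```text
(no output)
```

View pics/w4o.png

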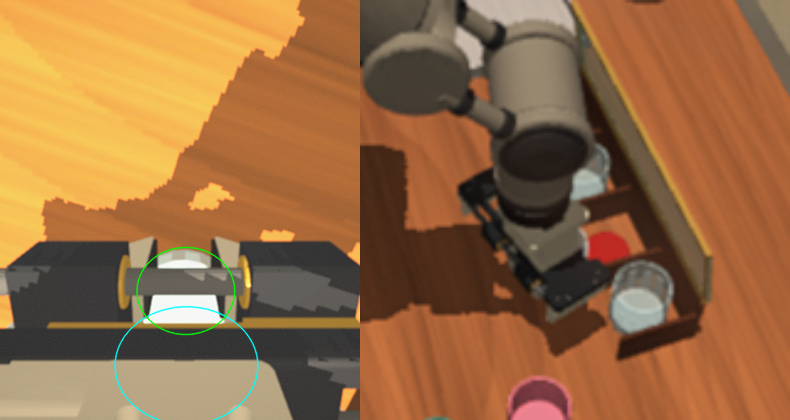

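jog_arm --deltas '[0.098,0.043,0,0,0,-0.018,0.196,0.084,0,0,0,-0.039,0.296,0.123,0,0,0,-0.061,0.397,0.159,0,0,0,-0.085,0.499,0.192,0,0,0,-0.111]'

```text
time: 8.12
tool_pos: [0.5733, -0.0098, 0.0335]
tool_rot: [3.142, 0.0, -2.991]
contact_force: [-1.2, 0.2, -0.4]
opening: 0.0304
```

jog_arm --deltas '[0.066,0.021,0,0,0,-0.018,0.121,0.036,0,0,0,-0.033,0.171,0.049,0,0,0,-0.047,0.206,0.058,0,0,0,-0.059,0.206,0.058,0,0,0,-0.059]'

```text
time: 8.53
tool_pos: [0.5943, -0.0042, 0.0333]
tool_rot: [-3.142, 0.001, -3.083]
contact_force: [-0.4, 0.2, -0.3]
opening: 0.0305
```

Retreat and check both from above.

jog_arm --deltas '[-0.15,-0.01,0,0,0,0,-0.4,-0.02,0,0,0,0,-0.7,-0.04,0,0,0,0,-1.0,-0.05,0.2,0,0,0,-1.0,-0.05,0.6,0,0,0]' --claw 0

```text
time: 8.95
tool_pos: [0.4823, -0.0082, 0.088]
tool_rot: [3.137, -0.02, -3.083]
contact_force: [0.5, 0.3, -0.1]
opening: 0.0025
```

jog_arm --deltas '[-0.3,0,0.33,0,0,0,-0.6,0,0.66,0,0,0,-0.6,0,1.0,0,0,0,-0.6,0,1.0,0,0,0]'

```text
time: 9.28
tool_pos: [0.435, -0.01, 0.1993]
tool_rot: [-3.139, 0.011, -3.083]
contact_force: [2.5, 0.4, 0.7]
opening: 0.0006
```

Run:
```python
from h import *
a=np.linspace(0,2*np.pi,60); outs=[]
for n,sl in(('top',(slice(120,250),slice(165,345))),('scene',(slice(110,270),slice(230,380)))):
    t,T=shot(n,n+'5.png'); t=t[:,:,::-1].copy()
    t=cv2.resize(t[sl],None,fx=3,fy=3,interpolation=cv2.INTER_CUBIC)
    for c in((.6229,.1818),(.633,-.0019)):
      for z,col in((.066,(255,255,0)),(0,(0,255,0))):
        pts=np.array([proj(T,(c[0]+.033*np.cos(q),c[1]+.033*np.sin(q),z)) for q in a])-[sl[1].start,sl[0].start]; cv2.polylines(t,[np.int32(pts*24)],True,col,1,cv2.LINE_AA,3)
    outs.append(t)
H=max(o.shape[0] for o in outs); o=np.hstack([cv2.copyMakeBorder(x,0,H-x.shape[0],0,0,0) for x in outs]); o=cv2.resize(o,None,fx=.8,fy=.8,interpolation=cv2.INTER_AREA); cv2.imwrite('pics/c5.png',o); print(o.shape)
```

```text
(384, 792, 3)
```

View pics/c5.png

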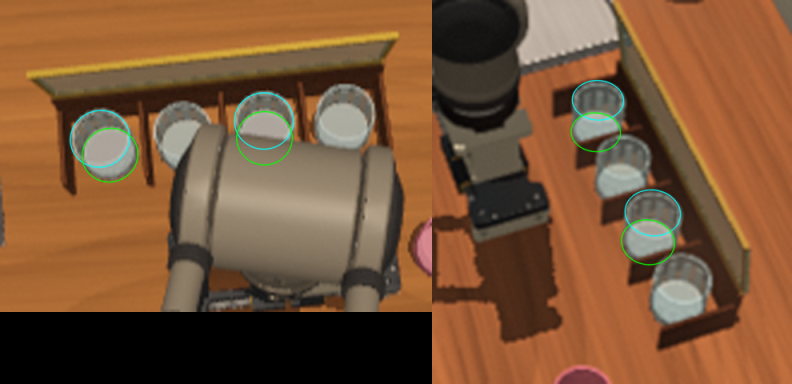

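Both tumblers stand in their bays on the predicted circles, and the stored ones are unmoved. Now I go over the flap and behind it.

jog_arm --deltas '[0,0.05,0.25,0,0,0,0.1,0.1,0.5,0,0,0,0.4,0.2,0.5,0,0,0,0.7,0.3,0.5,0,0,0,1.0,0.4,0.5,0,0,0]'

```text
time: 9.8
tool_pos: [0.5347, 0.0308, 0.2419]
tool_rot: [3.141, -0.001, -3.083]
contact_force: [-0.6, -0.6, 0.6]
opening: 0.0006
```

jog_arm --deltas '[0.25,0.05,0,0,0,0,0.5,0.1,0,0,0,0,0.75,0.15,0,0,0,0,1.0,0.15,0,0,0,0]'

```text
time: 10.13
tool_pos: [0.6345, 0.0465, 0.2405]
tool_rot: [3.141, -0.003, -3.082]
contact_force: [-0.1, -0.2, 0.2]
opening: 0.0004
```

jog_arm --deltas '[0.25,0,0,0,0,0,0.5,0,0,0,0,0,0.75,0,0,0,0,0,1.0,0,0,0,0,0,1.0,0,0,0,0,0]'

```text
time: 10.55
tool_pos: [0.7363, 0.0451, 0.2375]
tool_rot: [3.141, -0.004, -3.083]
contact_force: [1.2, 0.6, -0.2]
opening: 0.0005
```

jog_arm --deltas '[0,0,-0.3,0,0,0,0,0,-0.55,0,0,0,0,0,-0.635,0,0,0,-0.15,0,-0.635,0,0,0,-0.3,0,-0.635,0,0,0]'

```text
time: 10.97
tool_pos: [0.7024, 0.0453, 0.1769]
tool_rot: [3.141, -0.004, -3.083]
contact_force: [0.2, 0.0, -0.1]
opening: 0.0
```

jog_arm --deltas '[-0.06,0,0,0,0,0,-0.12,0,0,0,0,0,-0.19,0,0,0,0,0,-0.25,0,-0.01,0,0,0,-0.32,0,-0.02,0,0,0]'

```text
time: 11.38
tool_pos: [0.6724, 0.045, 0.1781]
tool_rot: [-3.141, 0.003, -3.083]
contact_force: [2.8, -1.3, 0.9]
opening: 0.0003
```

jog_arm --deltas '[-0.12,0,-0.07,0,0,0,-0.235,0,-0.125,0,0,0,-0.34,0,-0.195,0,0,0,-0.435,0,-0.28,0,0,0,-0.515,0,-0.38,0,0,0]'

```text
time: 11.8
tool_pos: [0.6205, 0.0449, 0.1401]
tool_rot: [-3.141, 0.003, -3.083]
contact_force: [1.3, -1.4, 1.8]
opening: 0.0006
```

jog_arm --deltas '[-0.065,0,-0.12,0,0,0,-0.11,0,-0.23,0,0,0,-0.14,0,-0.34,0,0,0,-0.15,0,-0.4,0,0,0,-0.15,0,-0.42,0,0,0]'

```text
time: 12.22
tool_pos: [0.6047, 0.0452, 0.0965]
tool_rot: [3.141, -0.001, -3.083]
contact_force: [-0.5, 0.1, 0.6]
opening: 0.0009
```

jog_arm --deltas '[0,0,-0.01,0,0,0,0,0,-0.02,0,0,0,0,0,-0.03,0,0,0]'

```text
time: 12.47
tool_pos: [0.6056, 0.0454, 0.0947]
tool_rot: [3.142, 0.001, -3.083]
contact_force: [-1.1, 0.7, 1.3]
opening: 0.0005
```

jog_arm --deltas '[0,0,-0.01,0,0,0,0,0,-0.02,0,0,0,0,0,-0.03,0,0,0,0,0,-0.03,0,0,0]'

```text
time: 12.8
tool_pos: [0.6056, 0.0454, 0.0941]
tool_rot: [-3.141, 0.002, -3.083]
contact_force: [-5.9, -0.6, 17.9]
opening: 0.0006
```

Firm stop at 18 N, with the fingertip at about 83 mm. That is the closed height. I lift off, back away and take a last look.

jog_arm --deltas '[0,0,0.1,0,0,0,0,0,0.4,0,0,0,0,0,0.8,0,0,0,-0.3,0,1.0,0,0,0,-0.6,0,1.0,0,0,0]'

```text
time: 13.22
tool_pos: [0.5482, 0.0451, 0.1964]
tool_rot: [-3.14, 0.011, -3.083]
contact_force: [-0.8, 0.1, 0.1]
opening: 0.0004
```

jog_arm --deltas '[-0.3,0.3,0.1,0,0,0,-0.6,0.6,0.2,0,0,0,-1.0,0.9,0.3,0,0,0,-1.0,0.9,0.3,0,0,0]'

```text
time: 13.55
tool_pos: [0.4419, 0.1378, 0.2228]
tool_rot: [3.14, 0.001, -3.081]
contact_force: [0.4, 0.3, 0.1]
opening: 0.0004
```

jog_arm --deltas '[-0.1,0.3,0,0,0,0,-0.2,0.6,0,0,0,0,-0.3,0.9,0,0,0,0,-0.3,0.9,0,0,0,0,-0.3,0.9,0,0,0,0]'

```text
time: 13.97
tool_pos: [0.4151, 0.2264, 0.2215]
tool_rot: [3.141, 0.001, -3.08]
contact_force: [0.3, -1.2, -0.7]
opening: 0.0005
```

Run:
```python
from h import *
outs=[]
for n,sl in(('top',(slice(120,290),slice(150,400))),('scene',(slice(90,260),slice(230,380)))):
    t,T=shot(n,n+'6.png'); t=cv2.resize(t[sl][:,:,::-1],None,fx=3,fy=3,interpolation=cv2.INTER_CUBIC)
    c,s=np.cos(.055),np.sin(.055)
    pts=np.array([proj(T,(.6305+c*-.058-s*y,.044+s*-.058+c*y,.0805)) for y in(-.187,.187)])-[sl[1].start,sl[0].start]
    cv2.polylines(t,[np.int32(pts*24)],False,(255,255,0),1,cv2.LINE_AA,3); outs.append(t)
o=cv2.resize(np.hstack(outs),None,fx=.66,fy=.66,interpolation=cv2.INTER_AREA); cv2.imwrite('pics/c6.png',o)
```

```text
(no output)
```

View pics/c6.png

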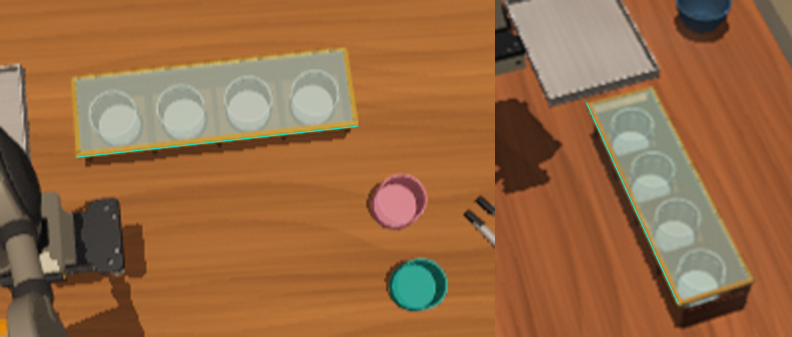

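The flap lies level on the predicted closed edge in both views. Four tumblers stand upright in their bays, and the arm is clear.

```bash
python3 -c "
from cell import robot
print(robot.observe()['qvel'].round(3)); print(robot.hand_in())"
```

```text
[-0.021 -0.     0.002 -0.001  0.001  0.002]
the job is handed in; nothing more can be done
None
```

Both clear tumblers are in their marked bays, the glass flap is closed, and the job was handed in at about 14 s of the 72 s allowed. I slid each tumbler over the wood with the part-open fingers behind it, without gripping or lifting. I then pushed the flap shut from behind and backed the arm away.

**Tumblers:** The overlay checks before closing showed both standing upright on the predicted bay centres. In the last pictures all four tumblers stood upright in their bays. The force readings while pushing stayed around 2 N, against the 12 N limit.

**Flap:** The last press met a firm stop at 18 N with the fingertip about 83 mm up, which is the closed height. In the last pictures its free edge lay on the predicted closed line in both the scene and top views.

**Surroundings:** The stored tumblers and the pink and turquoise look-alikes looked unmoved. I did not measure the tray, tin, mould or tongs afterwards; the arm never pushed at them.

**Checks that disagreed:** The two views differed by up to about 7 mm on the tumblers' positions. The right tumbler's height also came out about 10 mm low when worked out from both views. I settled its position with the wrist camera overlay, which agreed.

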